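Walk a plaster mould round against the bench fence

TASK

The heavy plaster half-mould has been left askew on the potters' bench. Without gripping, lifting or tipping it, and without putting a finger on the delicate moulded hollow, nudge it round with gentle pushes on one corner and then another until its closed back face lies flush along the wooden fence, its open mouth looking away from the fence. Leave the other things on the bench as they stand.

Things in the scene. Friction and masses are not known exactly. Their poses are not given: they have to be found in the camera images.
- mould: heavy (1.2 to 1.9 kg) off-white plaster block lying hollow side up: 116 mm deep (x), 170 wide (y), 60 high. Origin: centre of its underside, at z = 0. +x points out of the plain closed back face (x = +58 mm), -x out of the mouth face (x = -58); plain sides at y = +-85. It slides under a push of 5 to 14 N and stops when the push stops; pushed near one end of a face it turns about the other end
- mouth (a point): middle of the mouth face, at mould x = -58, y = 0 mm, height 30: the hollow opens here as a half-round notch in the top edge, 68 mm wide and 34 deep. Solid plaster to push on: 51 mm wide on either side of the notch, full height, and 26 mm high beneath it
- hollow: the moulded inner surface of the block (same origin and axes as the mould): half a beaker lying along x, a trough of radius 34 mm about an axis in the block's top plane, from 6 mm inside the mouth face to an end wall 26 mm before the back face. Not to be touched. Three shallow round key sockets mark the flat top beside it
- back_left (a point): left end of the mould's back face: the vertical edge at mould x = +58, y = +85 mm, half-way up (30 mm)
- back_right (a point): right end of the mould's back face: the vertical edge at mould x = +58, y = -85 mm, half-way up (30 mm)
- fence: wooden batten screwed to the bench beyond the mould: 420 mm long (y), 45 thick (x), 34 high. Origin: bench top, middle of the working face, which looks at the robot and is its plane x = 0; x points into the wood. Wanted: mould axes parallel to these, same way round, mould origin at x = -58 mm. The mould starts turned 0.5 to 1.2 rad anticlockwise of that, centre 130 to 165 mm before the face
- beaker: bystander: white fired beaker with a scalloped rim, standing open end up, 78 mm across, 108 mm high. Origin at the centre of its underside
- tub: bystander: empty clear plastic tub, 112 mm across the rim, 100 mm high. Origin at the centre of its underside
- glaze_jar: bystander: grey closed jar, 64 mm across, 85 mm high. Origin at the centre of its underside
- brush: bystander: paint brush with a wooden handle, 190 mm long, lying on the bench. Its x runs along the handle
Mind the look-alikes: they are no part of the job. Several things look just like the mould: the one meant starts farthest to the robot's right.

How it is judged:
At the end, for the whole second after the job is handed in: The mould lies flat and at rest with both ends of its closed back face within 4 mm of the fence's working face, the whole back within the fence's length, the mouth away from the fence (x of back_left in the frame of fence between -0.004 and 0.004 m and x of back_right in the frame of fence between -0.004 and 0.004 m and y of back_left in the frame of fence below 0.21 m and y of back_right in the frame of fence above -0.21 m and x of mould in the frame of fence below -0.05 m and angle between mould's own z axis and vertical below 0.03 rad and linear speed of mould below 0.01 m/s); the robot touches nothing.
It fails at once if the mould is lifted off the bench (more than 6 mm) (height (world z) of mould above 0.006 m).
It fails at once if the mould is tipped (more than about 4 degrees) (angle between mould's own z axis and vertical above 0.07 rad).
It fails at once if a finger touches the moulded hollow (contact force between the fingers and hollow above 0.5 N).
It fails at once if the mould is knocked or flung (faster than 0.35 m/s) rather than pushed (linear speed of mould above 0.35 m/s).
It fails at once if the beaker, tub, glaze jar or brush is moved (more than 15 mm) (distance of any of beaker, tub, glaze_jar, brush from where it was at the start of the episode above 0.015 m).
It also fails if it takes over 61 s, if anything falls off the work surface, if the arm or the gripper's body presses on something with over 40 N, if the wrist force passes 120 N, or if a joint passes its speed limit or range.

ROBOT

A 6-joint arm with a two-finger parallel gripper is mounted at the origin on the work surface. World frame = base frame: x ahead of the robot, y to its left, z up, the work surface at z = 0. Lengths are in m, angles in rad, forces in N, time in s.
With the tool pointing down it reaches from about 0.35 to 0.85 m from the base axis. Payload 8.1 kg.
Tool frame: the origin (TCP) lies at the very end of the fingers, on their centre line; the grasp point (between the pads) lies 19 mm behind it; z points along the fingers, x is the direction in which the jaws open and shut, and the axes are right-handed (so a half turn about z gives the same grasp; the last joint's range is limited). The gripper opens to 93 mm and grips with 3 to 60 N. Pads are 15 mm wide; open, the fingers measure 128 mm over their backs; the gripper's body (75 mm by 188 mm) begins 65 mm behind the grasp point.
Start: joints at [-1.414, 0.13, 1.488, -0, 1.523, -0.085], TCP at [0.144, -0.583, 0.219] pointing down, gripper open.
Joint ranges: [-2.96, 2.96], [-0.89, 2.26], [0.02, 2.5], [-1.34, 4.48], [0, 2.73], [-2.66, 2.66]. Speed limits (rad/s): [2.39, 2.39, 2.79, 3.14, 3.14, 3.14].

INTERFACE

Orientations are given as a rotation vector (axis times angle).
In Python, from plant import robot gives the robot as it stands. The module is installed in compiled form; this text tells all that it offers.
- The arm moves only by the tool jog_arm, never from a script. Its argument "commands" is one flat list of numbers, 5 for each row, row after row: the gripper's target within -1 to 1 (shut at 1, half-way at 0, fully open at -1), then the shift along the tool's x, y, z in m, then the turn about the tool's z in degrees. A call has 1 to 20 rows; each row shifts and turns the commanded pose from where the row before left it, along the tool's axes as they then stand; what a row does not reach is not made up. A row lasts 1/12 s, in which the tool goes at most 41.7 mm and 7.16 degrees, less where a joint would pass 70% of its speed; a pose out of reach is approached as far as the arm can. A call is refused whole if a number of a shift passes 0.0417 or a number of a turn 7.16, either way. A call with a gripper value outside its range is refused whole. The fingers move at their own pace and stop on an object; "grip_force" is the grip in N (left out, the last holds). Time passes only in rows, so rows that do not move let the fingers close. It gives the time, the measured TCP pose, the force and the opening at its end, in the units of the state.
- robot.read_state(): the state, without advancing time (a new reading comes with each control period).
- robot.read_camera(name): name is "scene" or "top" or "wrist"; returns a dict with "img" (400x640x3 uint8, blue, green, red), "vfov" (degrees; the focal length in pixels is half the picture's height over the tangent of half this angle, whatever the lens; pixels are square), "cx", "cy" (the principal point, pixels), "k1" (the pictures are not rectified: a ray, as slopes to the right and down, at radius r is drawn at 1 + k1 r^2 times it, then the intrinsics apply), "extrinsics" (4x4, takes a point from world to camera coordinates). Camera axes: x right, y down, z forward; pixel columns grow to the right and rows downward; lengths in m; the calibration is good to about 2 mm. A picture is of the moment at which its call begins. There is no depth.
- robot.close_job(): hands the job in, once; it reports no verdict.
Trained networks look in a picture, given as the dict that the camera call returned (one of the last four; its "shot" number tells which), for a name from the list of things; names that differ only in an ending like _2 or _b are one class to them, and where a whole thing is asked for, a point or a joint stands for the part that bears it (a point fixed in the world has none). Each returns a list of dicts, best first, with "score" (0 to 1); they miss things now and then, are a little off and sometimes report something else, mostly with a low value. They report only what shows in the picture. A call takes as long as a camera call. They do not tell look-alikes from the thing itself.
- robot.recognise(thing, picture): "box" ([centre column, centre row, width, height] as shares, 0 to 1, of the picture: columns of its width, rows of its height, round what is visible of it).
- robot.pinpoint(thing, picture): "position" ([row, column] as shares, 0 to 1, of the picture: columns of its width, rows of its height: a listed point, or the origin of a listed thing).
The state is a dict: "t": time; "q": joint angles; "dq": joint speeds; "joint_torque": joint torques, N m; "tool_pos": TCP position; "orientation": TCP orientation; "force": force on the tool from outside, world axes, zero at the start; "wrist_torque": the same for the moment, N m; "opening": finger opening in m.
Only numpy, scipy, OpenCV 4.12 (cv2) and the standard library are available. Lean on these libraries where they do the work, as an engineer would, in place of code of your own. Each camera call takes 0.05 s, during which the arm holds its last target.

## Working session

There is one attempt and no reset: what is moved stays moved. The work goes in short steps, Python scripts to look and compute and a tool call to move; the robot and the scene stay as the last step left them, time stands still between calls to the robot, and variables do not carry over. Pictures are saved under pics/ and viewed, and the job is handed in when it is done.

Besides the shell and the picture viewer there is one more tool, called as a command line: name --argument value ..., lists and objects as JSON in quotes. jog_arm: Moves the arm, as the interface text tells. Its arguments: {"type":"object","properties":{"commands":{"type":"array"},"grip_force":{"type":"number"}},"required":["commands"]}

```bash
mkdir -p pics; ls
cat > h.py <<'E'
import numpy as np, cv2
from plant import robot
def cam(p):
    f=200/np.tan(np.radians(p["vfov"])/2); return f,p["cx"],p["cy"],p["k1"],np.array(p["extrinsics"])
def proj(p,X):
    f,cx,cy,k,E=cam(p); X=np.atleast_2d(X); c=X@E[:3,:3].T+E[:3,3]; s=c[:,:2]/c[:,2:]
    r2=(s**2).sum(1,keepdims=True); s=s*(1+k*r2); return s*f+[cx,cy]
def unproj(p,uv,z):
    f,cx,cy,k,E=cam(p); d=(np.array(uv,float)-[cx,cy])/f; s=d.copy()
    for _ in range(30): s=d/(1+k*(s@s))
    R=E[:3,:3]; o=-R.T@E[:3,3]; v=R.T@np.array([s[0],s[1],1]); return o+v*(z-o[2])/v[2]
E
python3 - <<'E'
from h import *
for n in ["top","scene"]:
    p=robot.read_camera(n); cv2.imwrite(f"pics/{n}0.png",p["img"])
    print(n,p["vfov"],p["cx"],p["cy"],p["k1"])
    for t in ["mould","mouth","back_left","back_right","fence","hollow","beaker","tub","glaze_jar","brush"]:
        print(t,[(round(d["score"],2),(np.array(d["position"])*[400,640]).round(1)[::-1].tolist()) for d in robot.pinpoint(t,p)])
s=robot.read_state();print(s["t"],s["tool_pos"],s["orientation"],s["opening"],s["force"])
E
```

```text
pics
top 55.7748613565845 320.5805534279121 194.7081549100948 -0.04585694542896231
mould [(0.89, [267.5, 263.7]), (0.71, [317.1, 182.8]), (0.65, [174.4, 280.6])]
mouth [(0.95, [280.4, 281.0]), (0.68, [450.7, 242.5]), (0.56, [335.0, 191.5])]
back_left [(0.93, [283.3, 198.3]), (0.89, [232.9, 262.6]), (0.73, [204.6, 293.9])]
back_right [(0.84, [143.5, 309.1]), (0.67, [278.6, 226.4])]
fence [(0.8, [320.3, 138.7])]
hollow [(0.61, [267.7, 267.1]), (0.51, [172.4, 284.4]), (0.44, [311.8, 182.3])]
beaker [(0.85, [197.0, 219.1])]
tub [(0.58, [471.8, 181.3])]
glaze_jar [(0.57, [208.0, 152.8])]
brush [(0.57, [452.5, 243.0])]
scene 49.5881761824611 311.3428632040067 193.06265295144865 -0.08214462429754164
mould [(0.87, [293.2, 211.5]), (0.63, [385.6, 215.1]), (0.63, [461.6, 282.6])]
mouth [(0.93, [392.6, 194.9]), (0.88, [451.8, 293.8]), (0.61, [296.4, 191.5])]
back_left [(0.71, [320.9, 223.1]), (0.69, [452.7, 247.5]), (0.57, [414.6, 235.4])]
back_right [(0.91, [265.9, 220.0]), (0.9, [503.0, 286.1]), (0.84, [356.2, 214.7])]
fence [(0.97, [251.2, 221.8])]
hollow [(0.57, [460.1, 283.0]), (0.41, [389.4, 215.9]), (0.4, [295.9, 212.6])]
beaker [(0.59, [387.4, 296.9]), (0.47, [321.9, 225.7])]
tub [(0.97, [234.3, 111.9])]
glaze_jar [(0.71, [316.4, 325.8]), (0.54, [233.4, 107.6])]
brush [(0.55, [287.4, 108.9])]
1.1 [ 0.14369739 -0.58254481  0.21868514] [ 2.47315139e+00 -1.93723211e+00  3.36381871e-05] 0.09307834609206367 [ 0.38374371 -0.57161663  0.35808196]
```

View pics/top0.png

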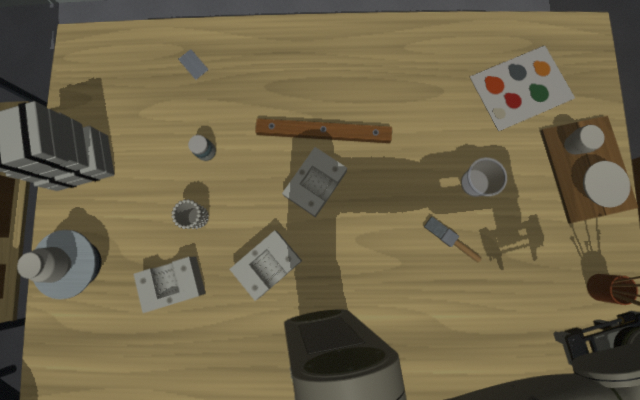

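View pics/scene0.png

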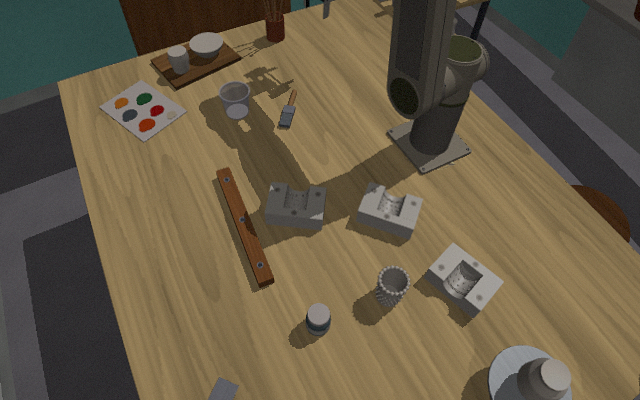

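The top view has robot right (−y) on the image right, since the gripper shows near (600,345). There are three moulds, at about (170,283), (266,264) and (316,182). The one at (316,182), in the arm's shadow, is farthest to the robot's right. I'll enlarge that one to confirm it.

Run:
```python
from h import *
p=robot.read_camera("top")
for n,uv,z in [("m1",(170,283),.06),("m2",(266,264),.06),("m3",(316,182),.06),("beaker",(197,219.1),0),("jar",(208,152.8),0),("tub",(471.8,181.3),0),("brush",(452,243),0),
 ("fence L near top",(257,133),.034),("fence R",(391,141),.034)]: print(n,unproj(p,uv,z).round(3))
c=p["img"][100:240,240:410]; c=cv2.resize(c,None,fx=4,fy=4,interpolation=cv2.INTER_CUBIC); c=cv2.convertScaleAbs(c,alpha=1.6)
cv2.imwrite("pics/crop1.png",c)
```

```text
m1 [0.247 0.462 0.06 ]
m2 [0.301 0.184 0.06 ]
m3 [0.536 0.041 0.06 ]
beaker [0.436 0.411 0.   ]
jar [0.646 0.385 0.   ]
tub [ 0.544 -0.436  0.   ]
brush [ 0.357 -0.364  0.   ]
fence L near top [0.697 0.223 0.034]
fence R [ 0.665 -0.187  0.034]
```

View pics/crop1.png

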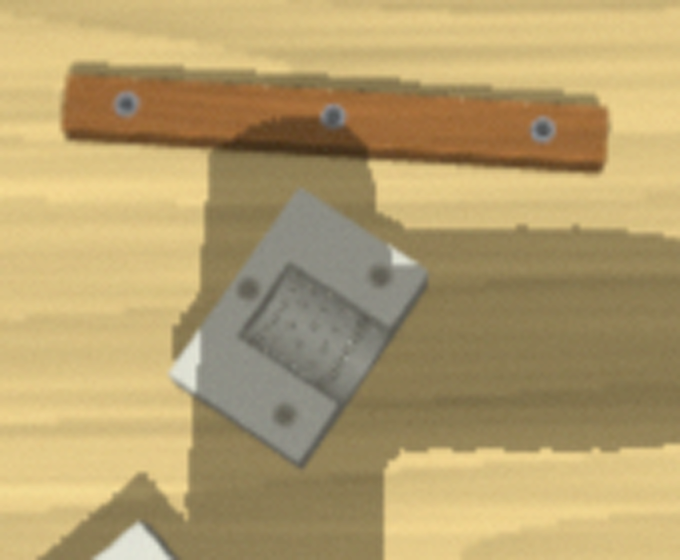

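Confirmed in the crop: the target is the shaded block with its mouth at lower right. Its top corners in crop pixels are back_right (302,190), back_left (172,374), mouth-left (302,466) and mouth-right (428,272). The fence lies just above it. Next I fit the mould and fence poses.

```bash
cat >> h.py <<'E'
from scipy.optimize import least_squares
def fit(p,uv,pts,x0):
    def r(a):
        c,s=np.cos(a[2]),np.sin(a[2]); P=np.array(pts,float); W=P.copy()
        W[:,0]=a[0]+c*P[:,0]-s*P[:,1]; W[:,1]=a[1]+s*P[:,0]+c*P[:,1]
        return (proj(p,W)-uv).ravel()
    s=least_squares(r,x0); return s.x,np.abs(s.fun).max()
M=[(.058,.085,.06),(.058,-.085,.06),(-.058,.085,.06),(-.058,-.085,.06)]
E
python3 - <<'E'
from h import *
p=robot.read_camera("top")
g=lambda a,x0=240,y0=100,k=4:(np.array(a)+.5)/k-.5+[x0,y0]
m,e=fit(p,g([(172,374),(302,190),(302,466),(428,272)]),M,[.53,.04,.9]);print("mould",m,e)
F=[(0,.21,.034),(0,-.21,.034),(.045,.21,.034),(.045,-.21,.034)]
f,e=fit(p,g([(64,133),(604,164),(70,74),(608,106)]),F,[.68,.02,0]);print("fence",f,e)
c,s=np.cos(f[2]),np.sin(f[2])
d=m[:2]-f[:2]; print("in fence",c*d[0]+s*d[1],-s*d[0]+c*d[1],m[2]-f[2])
q=robot.read_camera("scene")
im=q["img"].copy()
def draw(im,p,a,P,col):
    c,s=np.cos(a[2]),np.sin(a[2]);P=np.array(P)
    W=np.c_[a[0]+c*P[:,0]-s*P[:,1],a[1]+s*P[:,0]+c*P[:,1],P[:,2]]
    for u in proj(p,W): cv2.circle(im,tuple(int(x) for x in (u*16).round()),24,col,-1,cv2.LINE_AA,4)
draw(im,q,m,M,(0,0,255));draw(im,q,f,F,(0,255,0))
cv2.imwrite("pics/chk.png",cv2.resize(im[140:310,190:360],None,fx=3.4,fy=3.4))
E
```

```text
mould [0.54013819 0.04379376 0.96968231] 0.8517308310169369
fence [ 0.68294616  0.02033746 -0.07791909] 1.0536392789522324
in fence -0.14420051377082954 0.012268913924347183 1.0476014036035983
```

View pics/chk.png

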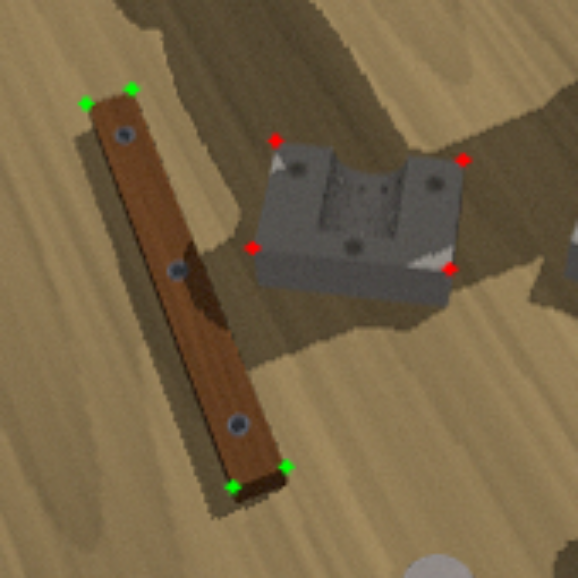

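```bash
cat >> h.py <<'E'
from scipy.spatial.transform import Rotation as Ro
def tool():
    s=robot.read_state(); R=Ro.from_rotvec(s["orientation"]).as_matrix(); return np.array(s["tool_pos"]),np.degrees(np.arctan2(R[1,0],R[0,0])),R,s
def rel(tx,ty,tz,h):
    P,hh,R,s=tool(); print("turn",-(h-hh)); a=np.radians(h); d=np.array([tx,ty,tz])-P
    print("pos",P.round(4),"h",round(hh,2),"after-turn shift",[round(v,4) for v in (d[0]*np.cos(a)+d[1]*np.sin(a), d[0]*np.sin(a)-d[1]*np.cos(a), -d[2])],"q",np.round(s["q"],2))
E
python3 -c "
from h import *
rel(.478,-.0145,.2187,-34.4)"
```

```text
turn -41.74448412401026
pos [ 0.1437 -0.5825  0.2186] h -76.14 after-turn shift [np.float64(-0.0451), np.float64(-0.6576), np.float64(-0.0001)] q [-1.41  0.13  1.49  0.    1.52 -0.09]
```

jog_arm --commands '[-1,0,0,0,-6.95,-1,0,0,0,-6.95,-1,0,0,0,-6.95,-1,0,0,0,-6.95,-1,0,0,0,-6.95,-1,0,0,0,-6.95,-1,-0.0022,-0.033,0,0,-1,-0.0022,-0.033,0,0,-1,-0.0022,-0.033,0,0,-1,-0.0022,-0.033,0,0,-1,-0.0022,-0.033,0,0,-1,-0.0022,-0.033,0,0,-1,-0.0022,-0.033,0,0,-1,-0.0022,-0.033,0,0,-1,-0.0022,-0.033,0,0,-1,-0.0022,-0.033,0,0]'

```text
t: 2.58
tool_pos: [0.3127, -0.2966, 0.2188]
orientation: [3.0, -0.931, 0.001]
force: [1.2, 0.9, 0.9]
opening: 0.0932
```

```bash
python3 -c "
from h import *
rel(.478,-.0145,.2187,-34.4)"
```

```text
turn -0.06504049171053339
pos [ 0.3127 -0.2966  0.2188] h -34.47 after-turn shift [np.float64(-0.023), np.float64(-0.3261), np.float64(0.0001)] q [-0.88 -0.34  1.93  0.    1.56 -0.28]
```

jog_arm --commands '[-1,-0.0023,-0.033,0,0,-1,-0.0023,-0.033,0,0,-1,-0.0023,-0.033,0,0,-1,-0.0023,-0.033,0,0,-1,-0.0023,-0.033,0,0,-1,-0.0023,-0.033,0,0,-1,-0.0023,-0.033,0,0,-1,-0.0023,-0.033,0,0,-1,-0.0023,-0.033,0,0,-1,-0.0023,-0.028,0,0,-1,0,0,0,0,-1,0,0,0,0]'

```text
t: 3.58
tool_pos: [0.4773, -0.0157, 0.2185]
orientation: [3.002, -0.926, -0.001]
force: [0.9, -0.6, -0.1]
opening: 0.0925
```

```bash
python3 -c "
from h import *
rel(.478,-.0145,.015,-34.4)
for n in ['top','wrist','scene']: p=robot.read_camera(n); cv2.imwrite(f'pics/{n}1.png',p['img'])
"
```

```text
turn 0.1273617308092625
pos [ 0.4773 -0.0157  0.2185] h -34.27 after-turn shift [np.float64(-0.0001), np.float64(-0.0014), np.float64(0.2035)] q [-0.14 -0.21  1.82 -0.    1.53  0.46]
```

View pics/wrist1.png

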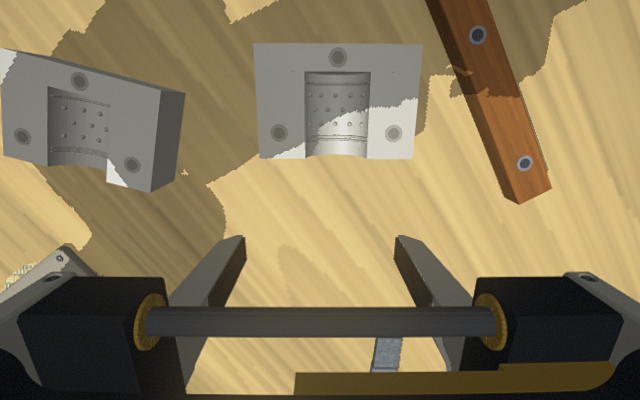

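View pics/scene1.png

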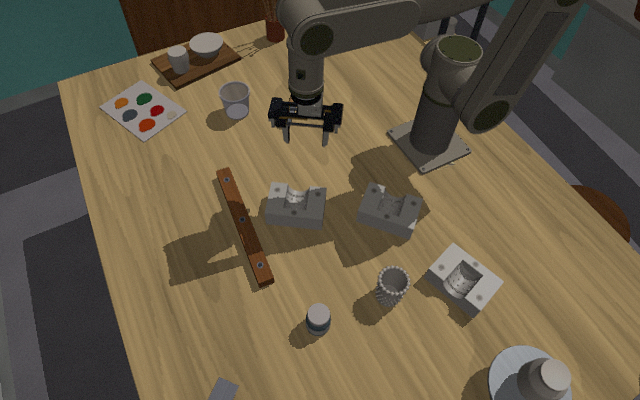

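Wrist view: the mould's top corners are BL (253,43), BR (422,44), ML (260,159) and MR (413,159). The fingers are on either side of columns 245 to 395, clear of everything. I'll cross-check the mould pose from this view, then descend.

```bash
python3 -c "
from h import *
p=robot.read_camera('wrist')
print(fit(p,np.array([(253,43.5),(422,43.5),(260,159),(413,159)]),M,[.54,.04,.97]))
print(unproj(p,(388,355),0))
rel(.478,-.0145,.015,-34.4)
"
```

```text
(array([0.5409443 , 0.04432476, 0.97222649]), np.float64(0.6818872982655648))
[ 0.39485112 -0.33784055  0.        ]
turn -0.11079971776779729
pos [ 0.4768 -0.0178  0.2187] h -34.51 after-turn shift [np.float64(-0.0008), np.float64(-0.0034), np.float64(0.2037)] q [-0.14 -0.21  1.82 -0.    1.53  0.46]
```

jog_arm --commands '[-1,0,0,0.025,0,-1,0,0,0.025,0,-1,0,0,0.025,0,-1,0,0,0.025,0,-1,0,0,0.025,0,-1,0,0,0.025,0,-1,0,0,0.02,0,-1,0,0,0.015,0,-1,0,0,0.015,0,-1,0,0,0,0]'

```text
t: 4.62
tool_pos: [0.4742, -0.0176, 0.0156]
orientation: [2.999, -0.933, -0.008]
force: [0.4, 0.5, -0.6]
opening: 0.0933
```

```bash
python3 -c "
from h import *
rel(.478,-.0145,.015,-34.4)
p=robot.read_camera('wrist'); cv2.imwrite('pics/w2.png',p['img'])
print(p['extrinsics'])
"
```

```text
turn -0.15062604045411376
pos [ 0.4742 -0.0176  0.0156] h -34.55 after-turn shift [np.float64(0.0013), np.float64(-0.0047), np.float64(0.0006)] q [-0.15  0.    2.01 -0.    1.13  0.46]
[[ 0.82378461 -0.56688961 -0.0038839  -0.40012911]
 [-0.53915331 -0.78555962  0.30366067  0.26724602]
 [-0.17519312 -0.24805697 -0.95277233  0.27884951]
 [ 0.          0.          0.          1.        ]]
```

View pics/w2.png

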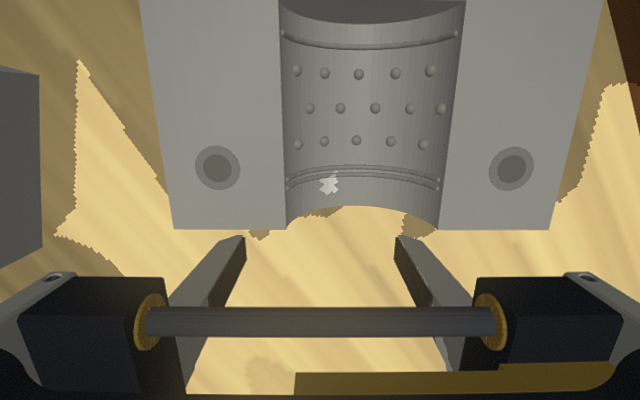

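jog_arm --commands '[-1,0,-0.005,0,0,-1,0,-0.005,0,0,-1,0,-0.004,0,0,-1,0,-0.003,0,0,-1,0,-0.003,0,0,-1,0,-0.003,0,0,-1,-0.0023,-0.0043,0,2,-1,-0.0023,-0.0043,0,2,-1,-0.0023,-0.0043,0,2,-1,-0.0023,-0.0043,0,2,-1,-0.0023,-0.0043,0,2,-1,-0.0023,-0.0043,0,2,-1,0,0,0,0]'

```text
t: 5.75
tool_pos: [0.4946, 0.029, 0.0194]
orientation: [2.881, -1.24, -0.002]
force: [-16.1, -11.9, 16.6]
opening: 0.093
```

```bash
python3 -c "
from h import *
rel(.478,-.0145,.015,-34.4)
p=robot.read_camera('wrist'); cv2.imwrite('pics/w3.png',p['img'])
p=robot.read_camera('scene'); cv2.imwrite('pics/s3.png',p['img'])
"
```

```text
turn -12.176523363849746
pos [0.4946 0.029  0.0194] h -46.58 after-turn shift [np.float64(0.0109), np.float64(0.0453), np.float64(0.0044)] q [-0.04  0.05  1.96 -0.    1.14  0.77]
```

View pics/w3.png

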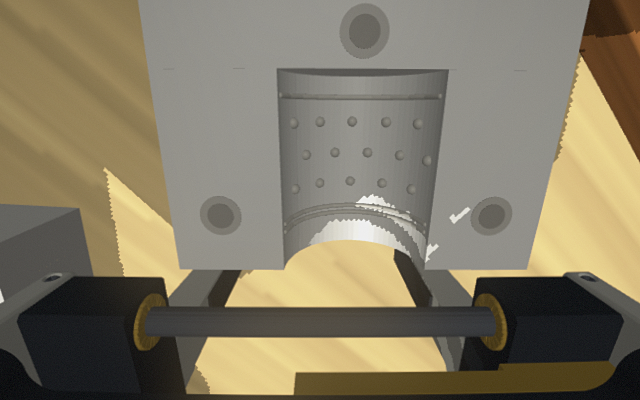

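View pics/s3.png

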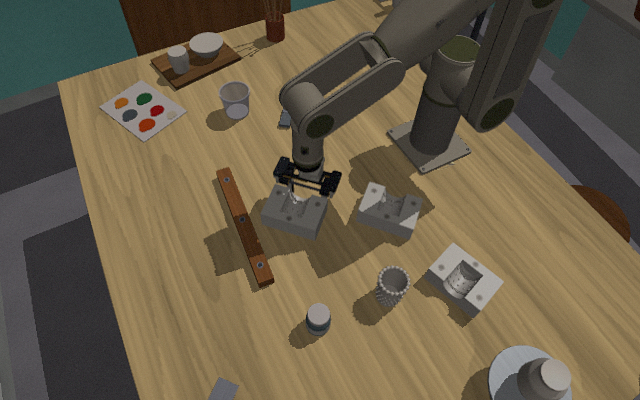

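```bash
cat >> h.py <<'E'
FE=np.array([.68295,.02034,-.0779])
def infence(m):
    c,s=np.cos(FE[2]),np.sin(FE[2]); d=np.array(m[:2])-FE[:2]; x,y,a=c*d[0]+s*d[1],-s*d[0]+c*d[1],m[2]-FE[2]
    P,h,R,st=tool(); mh=np.degrees(m[2])-90
    dx,dy=P[:2]-m[:2]; C,S=np.cos(m[2]),np.sin(m[2])
    print("mould in fence",round(x,4),round(y,4),"deg",round(np.degrees(a),2),"backL x",round(x+.058*np.cos(a)-.085*np.sin(a),4),"backR x",round(x+.058*np.cos(a)+.085*np.sin(a),4))
    print("tcp in mould",round(C*dx+S*dy,4),round(-S*dx+C*dy,4),"z",round(P[2],4),"tool h - mould h",round(h-mh,2),"t",st["t"],"F",np.round(st["force"],1))
def wr(ml,mr,x0,tag=None):
    p=robot.read_camera("wrist"); a,e=fit(p,np.array([ml,mr],float),M[2:],x0); print(a.round(4),e); infence(a)
E
python3 -c "
from h import *
wr((179,270),(527,269.5),[.55,.06,.75])"
```

```text
[0.5539 0.0629 0.7599] 2.5460648450712142
mould in fence -0.132 0.0324 deg 48.0 backL x -0.1564 backR x -0.03
tcp in mould -0.0663 0.0162 z 0.0195 tool h - mould h -0.03 t 5.9 F [-15.3  -9.9  16.4]
```

jog_arm --commands '[-1,-0.0023,-0.0039,0,2,-1,-0.0023,-0.0039,0,2,-1,-0.0023,-0.0039,0,2,-1,-0.0023,-0.0039,0,2,-1,-0.0023,-0.0039,0,2,-1,-0.0023,-0.0039,0,2,-1,-0.0023,-0.0039,0,2,-1,-0.0023,-0.0039,0,2,-1,-0.0023,-0.0039,0,2,-1,-0.0023,-0.0039,0,2]'

```text
t: 6.73
tool_pos: [0.5115, 0.07, 0.0189]
orientation: [2.621, -1.718, -0.007]
force: [-19.4, -11.8, 21.2]
opening: 0.0929
```

```bash
python3 -c "
from h import *
p=robot.read_camera('wrist'); cv2.imwrite('pics/w4.png',p['img'])
"
```

```text
(no output)
```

View pics/w4.png

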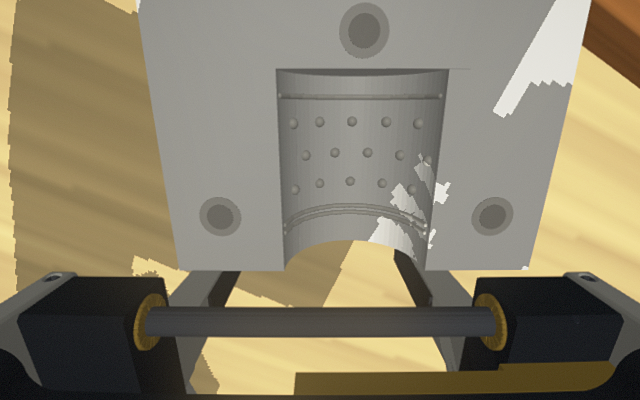

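```bash
python3 -c "
from h import *
wr((178,270),(527,269.5),[.56,.10,.45])"
```

```text
[0.5796 0.0825 0.4077] 2.1384491214942045
mould in fence -0.1079 0.0539 deg 27.82 backL x -0.0963 backR x -0.0169
tcp in mould -0.0667 0.0159 z 0.0187 tool h - mould h 0.1 t 6.8333 F [-18.2  -6.4  16.1]
```

jog_arm --commands '[-1,-0.0023,-0.0039,-0.001,2,-1,-0.0023,-0.0039,-0.001,2,-1,-0.0023,-0.0039,0,2,-1,-0.0023,-0.0039,0,2,-1,-0.0023,-0.0039,0,2,-1,-0.0023,-0.0039,0,2,-1,-0.0023,-0.0039,0,2,-1,-0.0023,-0.0039,0,2,-1,-0.0023,-0.0039,0,2,-1,-0.0023,-0.0039,0,2,-1,-0.0023,-0.0039,0,2,-1,-0.0023,-0.0039,0,2,-1,-0.0023,-0.0039,0,2]'

```text
t: 7.92
tool_pos: [0.5538, 0.1117, 0.0193]
orientation: [2.169, -2.264, -0.01]
force: [-17.3, 2.2, 8.5]
opening: 0.0933
```

```bash
python3 -c "
from h import *
p=robot.read_camera('wrist'); cv2.imwrite('pics/w5.png',p['img'])
p=robot.read_camera('top'); cv2.imwrite('pics/t5.png',p['img'])
wr((178,270),(527,269.5),[.56,.10,.1])
"
```

```text
[ 0.6205  0.0929 -0.0428] 2.6893582375810183
mould in fence -0.0679 0.0675 deg 2.01 backL x -0.0129 backR x -0.007
tcp in mould -0.0661 0.0159 z 0.0193 tool h - mould h -0.0 t 8.0667 F [-7.6  1.7  0.6]
```

View pics/w5.png

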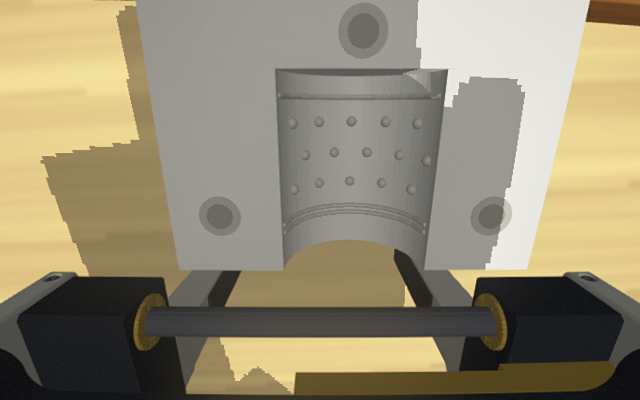

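View pics/t5.png

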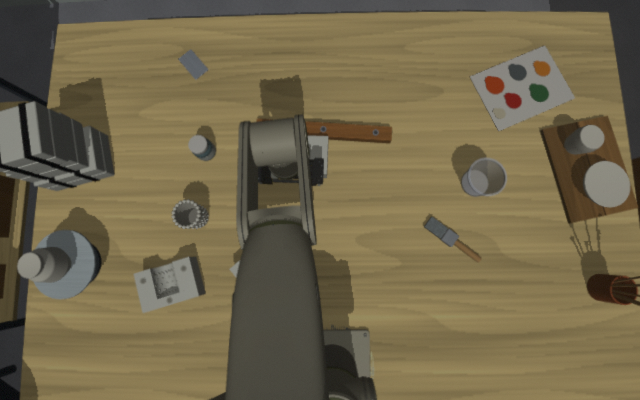

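jog_arm --commands '[-1,-0.0012,-0.002,0,1,-1,-0.0012,-0.002,0,1,-1,0,-0.0015,0,0,-1,0,-0.0015,0,0,-1,0,0,0,0]'

```text
t: 8.48
tool_pos: [0.5613, 0.1135, 0.0193]
orientation: [2.13, -2.301, -0.009]
force: [-13.9, 2.9, 6.1]
opening: 0.0931
```

jog_arm --commands '[-1,0,-0.001,0,0,-1,0,-0.001,0,0,-1,0,0,0,0]'

```text
t: 8.73
tool_pos: [0.563, 0.1133, 0.0193]
orientation: [2.13, -2.301, -0.01]
force: [-16.3, 1.5, 7.2]
opening: 0.093
```

jog_arm --commands '[-1,0,-0.001,0,0,-1,0,-0.001,0,0,-1,0,0,0,0]'

```text
t: 8.98
tool_pos: [0.5651, 0.1131, 0.0193]
orientation: [2.13, -2.301, -0.009]
force: [-16.1, 1.4, 6.6]
opening: 0.0927
```

jog_arm --commands '[-1,0,-0.001,0,0,-1,0,-0.001,0,0,-1,0,0,0,0]'

```text
t: 9.23
tool_pos: [0.565, 0.1131, 0.0193]
orientation: [2.128, -2.298, -0.014]
force: [-27.1, 1.6, 16.4]
opening: 0.093
```

jog_arm --commands '[-1,0,-0.001,0,0,-1,0,-0.001,0,0,-1,0,0,0,0]'

```text
t: 9.48
tool_pos: [0.5649, 0.1131, 0.0192]
orientation: [2.126, -2.296, -0.019]
force: [-39.1, 1.8, 27.3]
opening: 0.0932
```

```bash
python3 -c "
from h import *
p=robot.read_camera('wrist'); cv2.imwrite('pics/w6.png',p['img'])
q=robot.read_camera('scene'); cv2.imwrite('pics/s6.png',cv2.resize(q['img'][150:310,180:380],None,fx=4,fy=4,interpolation=cv2.INTER_CUBIC))
s=robot.read_state();print(s['force'],s['wrist_torque'])
"
```

```text
[-39.66392207   2.36119962  26.90845617] [ 0.34206528  5.59316938 -0.53143066]
```

View pics/s6.png

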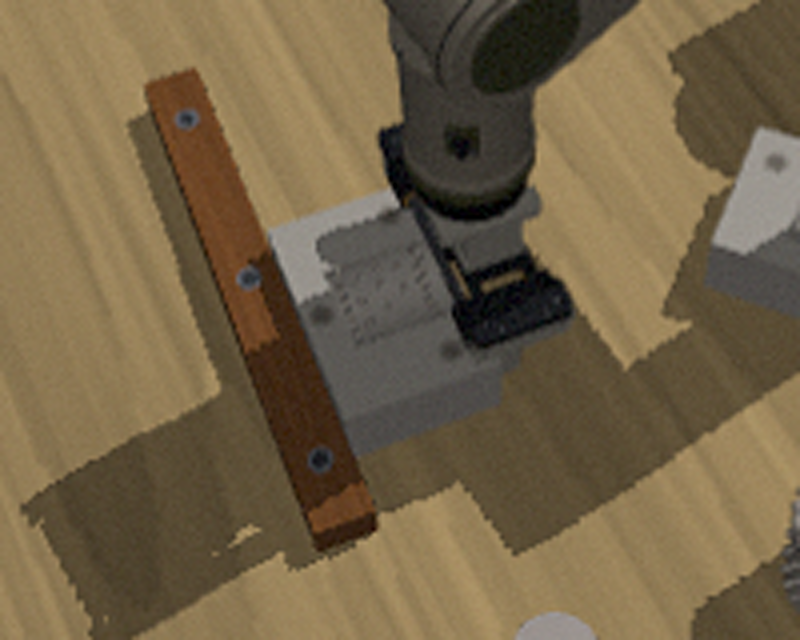

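View pics/w6.png

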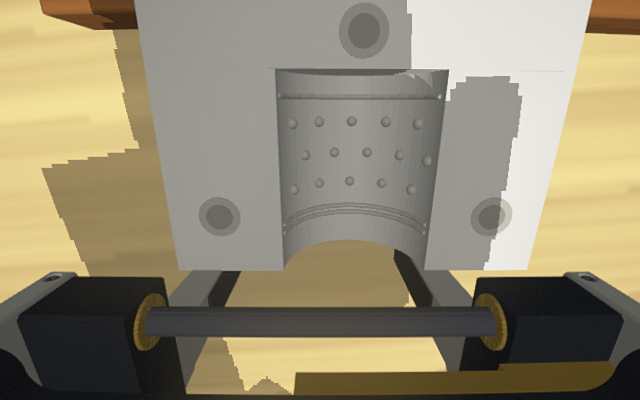

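Forward motion has stopped at the fence and the force has risen to 39 N. The wrist view puts the fence edge at about row 29 on the left and row 33 on the right, so the left end may be about 1 mm short. I'll ease off, turn slightly about the right end, and re-seat.

jog_arm --commands '[-1,0,0.001,0,0,-1,0,0.001,0,0,-1,0,-0.0009,0,0.5,-1,0,-0.0009,0,0.5,-1,0,0,0,0]'

```text
t: 10.0
tool_pos: [0.5647, 0.1135, 0.0192]
orientation: [2.109, -2.311, -0.018]
force: [-39.8, 1.5, 26.7]
opening: 0.0925
```

```bash
python3 -c "
from h import *
p=robot.read_camera('wrist'); cv2.imwrite('pics/w7.png',cv2.resize(p['img'][:300],None,fx=1.25,fy=1.25))
P,h,R,s=tool();print(P,h,s['force'],s['wrist_torque'])
"
```

```text
[0.5647614  0.1134784  0.01922616] -95.22101286442381 [-39.51196764   1.1745415   26.73845919] [1.58373369 5.53301103 2.16923637]
```

View pics/w7.png

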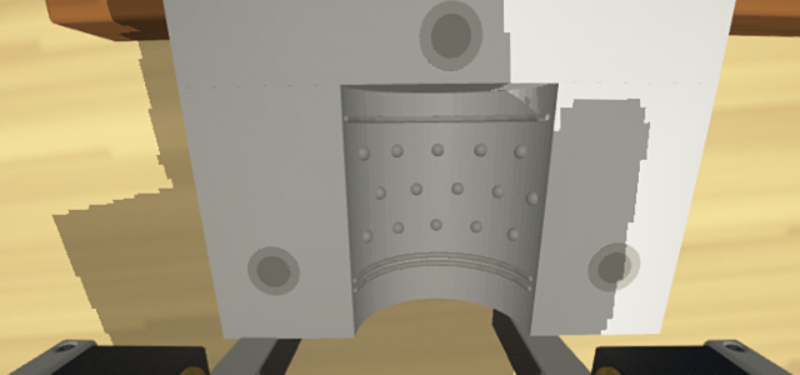

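The tool turned but the mould didn't. Its mouth edge (row 338 to 333) and the fence edge (row 41 to 35) tilt alike in the picture, so both ends are bearing on the fence. I'll back off straight and raise the tool to check.

jog_arm --commands '[-1,0,0.001,0,0,-1,0,0.002,0,0,-1,0,0.003,0,0,-1,0,0.006,0,0,-1,0,0.012,0,0,-1,0,0.02,0,0,-1,0,0.02,-0.02,0,-1,0,0.01,-0.04,0,-1,0,0,-0.04,0,-1,0,0,-0.04,0,-1,0,0,-0.04,0,-1,0,0.02,-0.01,0,-1,0,0.02,0,0,-1,0,0,0,0]'

```text
t: 11.22
tool_pos: [0.4586, 0.1234, 0.2127]
orientation: [-2.112, 2.322, -0.002]
force: [-1.1, 0.1, 0.2]
opening: 0.093
```

```bash
python3 -c "
from h import *
p=robot.read_camera('wrist'); cv2.imwrite('pics/w8.png',p['img'])
q=robot.read_camera('scene'); cv2.imwrite('pics/s8.png',cv2.resize(q['img'][150:310,180:380],None,fx=4,fy=4,interpolation=cv2.INTER_CUBIC))
P,h,R,s=tool();print(P,h,s['force'])
"
```

```text
[0.45963728 0.12298939 0.21112252] -95.4219483004113 [0.60847363 0.26296455 0.01415937]
```

View pics/w8.png

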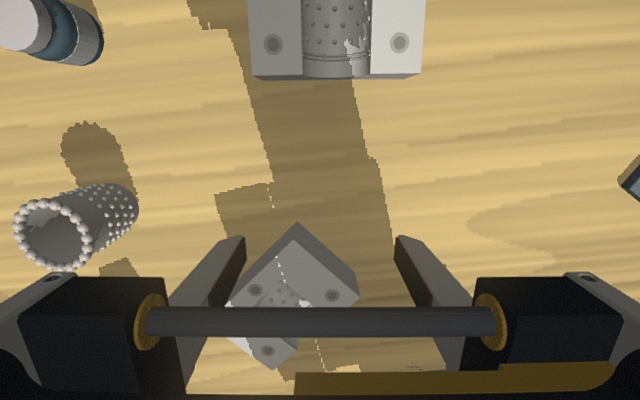

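View pics/s8.png

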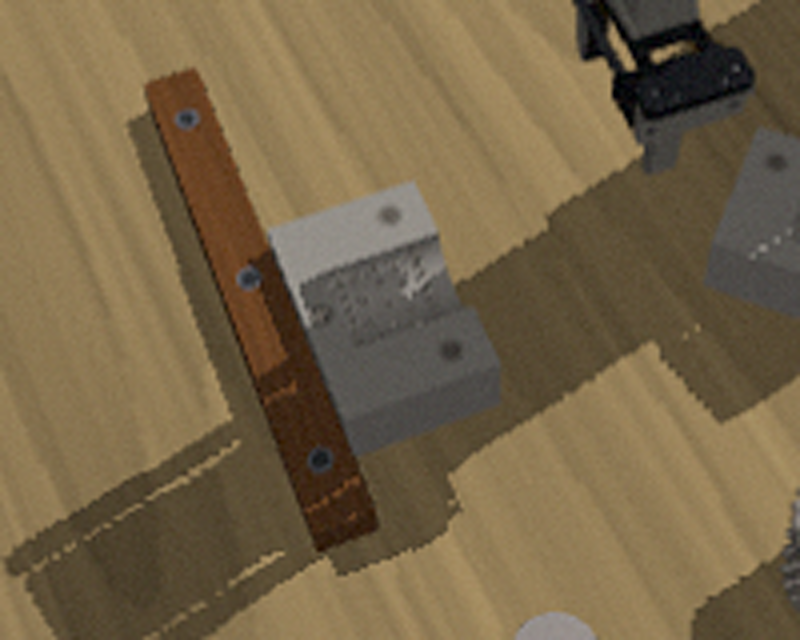

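The fingers are clear and the mould looks flush. To measure both ends in one picture, I'll move the wrist camera about 90 mm forward at this height.

jog_arm --commands '[-1,0,-0.025,-0.02,0,-1,0,-0.025,-0.02,0,-1,0,-0.02,0,0,-1,0,-0.02,0,0,-1,0,0,0,0,-1,0,0,0,0,-1,0,0,0,0]'

```text
t: 11.9
tool_pos: [0.5487, 0.1141, 0.2495]
orientation: [2.112, -2.324, -0.002]
force: [0.5, 0.1, -0.3]
opening: 0.093
```

```bash
python3 -c "
from h import *
p=robot.read_camera('wrist'); cv2.imwrite('pics/w9.png',p['img'])
c=cv2.resize(p['img'][0:200,190:480],None,fx=2.75,fy=2.75,interpolation=cv2.INTER_CUBIC);cv2.imwrite('pics/w9c.png',c)
"
```

```text
(no output)
```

View pics/w9.png

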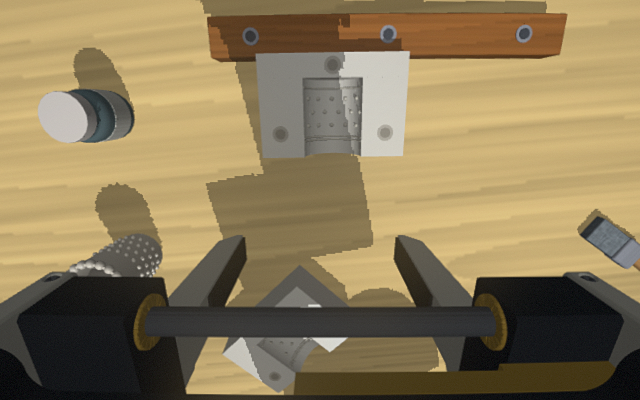

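View pics/w9c.png

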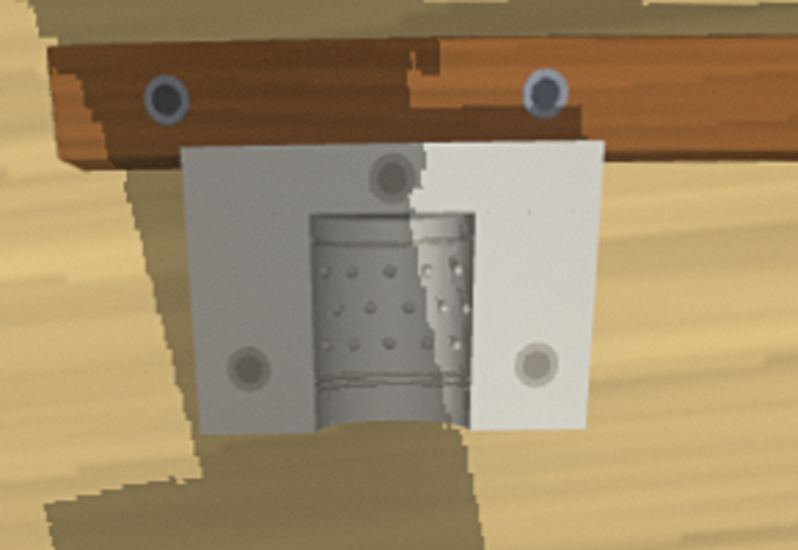

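```bash
python3 -c "
from h import *
p=robot.read_camera('wrist')
g=lambda a:(np.array(a,float)+.5)/2.75-.5+[190,0]
m,e=fit(p,g([(182,148),(604,141),(201,434),(585,429)]),M,[.62,.09,-.08]);print('mould',m,e);infence(m)
# fence lower front edge by gradient along columns
im=p['img'].astype(float)
pts=[]
for u in list(range(226,232))+list(range(416,556,6)):
    col=im[40:75,u,0]  # blue; 
    col=cv2.GaussianBlur(col.reshape(-1,1),(1,3),0).ravel(); i=np.argmax(np.diff(col)); pts.append((u,40+i+.5))
pts=np.array(pts); W=np.array([unproj(p,q,0)[:2] for q in pts])
k=np.polyfit(W[:,1],W[:,0],1); print('fence line slope',k, 'angle',-np.arctan(k[0]),'res',np.abs(np.polyval(k,W[:,1])-W[:,0]).max())
c,s=np.cos(m[2]),np.sin(m[2])
for y in (.085,-.085):
    x=m[0]+c*.058-s*y; Y=m[1]+s*.058+c*y; print('back end minus fence x',x-np.polyval(k,Y))
F=[(0,.21,.034),(0,-.21,.034)]
"
```

```text
mould [ 0.63079663  0.0917358  -0.08044999] 0.29024641506293847
mould in fence -0.0576 0.0671 deg -0.15 backL x 0.0007 backR x 0.0002
tcp in mould -0.0839 0.0159 z 0.2502 tool h - mould h -0.83 t 12.0 F [-0.1 -0.3  0.5]
fence line slope [0.07910157 0.68244947] angle -0.07893720946999647 res 0.0032374538234172245
back end minus fence x -0.0005992008308406405
back end minus fence x -0.0008571767445085809
```

Both back ends measure within 1 mm of the fence by two independent references, and the tool is clear. Handing in.

```bash
python3 -c "
from h import *
print(robot.close_job())"
```

```text
the job is handed in; nothing more can be done
None
```

The mould now lies flush along the fence with its mouth facing away, and I handed the job in at about 12 s of the 61 s allowed. The hand-in reports no verdict.

**What I did:** The target was the mould farthest to the robot's right. With the gripper open, I set the fingers low on the mouth face, one either side of the middle. I pushed harder on the left end to turn the mould about 60° clockwise, then pushed it straight until it stopped at the fence. After that I pressed the left end again to seat it, backed off straight and raised the tool.

**Last checks:**
- **Back face:** both ends were within 1 mm of the fence. The wrist view gave +0.7 and +0.2 mm against the first top-camera fence fit, and −0.6 and −0.9 mm against the fence edge in the same picture. The two disagree by about 1 mm, which is inside the calibration error.
- **Position and angle:** the angle to the fence was about 0.1°, and the mould centre was 67 mm left of the fence's middle, so the whole back is within its length.
- **Tool:** it was at 0.25 m height, with readings under 1 N.

**Observations:**
- While the mould was against the fence, the wrist reading reached about 40 N horizontally and 27 N upward. I put the upward part down to friction pressing the mould onto the bench. Both are well under the 120 N wrist limit, and no tipping or lifting was seen in the pictures.
- The beaker, tub, jar and brush looked undisturbed in the pictures I viewed, but I did not re-measure their positions.

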